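# Prop open the spring cover and turn up the airbrush compressor's knob

## Robot

A 7-joint arm with a two-finger parallel gripper is mounted at the origin on the work surface. World frame = base frame: x ahead of the robot, y to its left, z up, the work surface at z = 0. Lengths are in m, angles in rad, forces in N, time in s.
With the tool pointing down it reaches from about 0.425 to 0.925 m from the base axis. Payload 6.8 kg.
Tool frame: the origin (TCP) lies on the mounting face of the last link; the fingertips stand 173 mm ahead of it and the grasp point (between the pads) lies 155 mm ahead of it; z points along the fingers, y is the line along which they close (so a half turn about z gives the same grasp; the last joint's range is limited). The gripper opens to 85 mm and grips with 20 to 120 N. Pads are 22 mm wide; open, the fingers measure 114 mm over their backs; the gripper's body (76 mm by 85 mm) begins 54 mm behind the grasp point. The pads swing forward as they close: fully open they stand 13 mm farther back than shut.
Start: joints at [-1.393, 0.477, 0.022, 1.555, -0.011, 1.109, -0.083], TCP at [0.19, 0.648, 0.405] pointing down, gripper open.
Joint ranges: [-2.96, 2.96], [-0.34, 2.1], [-1.41, 1.46], [0.24, 2.44], [-1.37, 4.51], [0.17, 1.92], [-2.96, 2.96]. Speed limits (rad/s): [2.39, 2.39, 3.14, 3.14, 3.14, 3.14, 3.14].

## Interface

Orientations are given as a unit quaternion [w, x, y, z].
In Python, from station import bot gives the robot as it stands. The module is installed in compiled form; this text tells all that it offers.
- The arm moves only by the shell command python3 -m pendant 'ROWS' [FORCE]. ROWS is JSON, a list of rows, each a list of 5 numbers: the finger opening in m, from 0 to 0.0854, then the shift along the tool's x, y, z in m, then the turn about the tool's z in degrees. In form: [[jaw, x, y, z, yaw], ...]. A call has 1 to 12 rows; each row shifts and turns the commanded pose from where the row before left it, along the tool's axes as they then stand; what a row does not reach is not made up. A row lasts 1/12 s, in which the tool goes at most 41.7 mm and 7.16 degrees, less where a joint would pass 70% of its speed; a pose out of reach is approached as far as the arm can. A call with a gripper value outside its range is refused whole. The fingers move at their own pace and stop on an object; FORCE is the grip in N (left out, the last holds). Time passes only in rows, so rows that do not move let the fingers close. It gives the time, the measured TCP pose, the force, the opening and the grip force at its end, in the units of the state.
- bot.get_obs(): the state, without advancing time (a new reading comes with each control period).
- bot.read_camera(name): name is "side" or "top"; returns (picture, depth): 420x560x3 uint8, blue, green, red; 420x560 float32, m along the optical axis (not along the pixel's ray), 0 where there is no reading.
- bot.camera_model(name): a dict with "intrinsics" (3x3 intrinsics, pixels), "dist_coeffs" ([k1, k2, p1, p2, k3] as OpenCV has them; the pictures are not rectified), "R" (3x3) and "t" (3): a world point X has camera coordinates R X + t. Camera axes: x right, y down, z forward; pixel columns grow to the right and rows downward; lengths in m; the calibration is good to about 2 mm. A picture is of the moment at which its call begins. camera_model takes no time and is no camera call.
- bot.hand_in(): hands the job in; it is judged then, once.
Trained networks look in the newest picture that a camera, given by its name, has taken for a name from the list of things; names that differ only in an ending like _2 or _b are one class to them, and where a whole thing is asked for, a point or a joint stands for the part that bears it (a point fixed in the world has none). Each returns a list of dicts, best first, with "score" (0 to 1); they miss things now and then, are a little off and sometimes report something else, mostly with a low value. They report only what shows in the picture. A call takes as long as a camera call. They do not tell look-alikes from the thing itself.
- bot.boxes_of(name, camera): "at" ([column, row] in pixels, amid what is visible of it).
- bot.trace(name, camera): "mask" (420x560 bool, what is visible of it) and "at" ([column, row] in pixels, amid what is visible of it).
- bot.pinpoint(name, camera): "at" ([column, row] in pixels: a listed point, or the origin of a listed thing).
The state is a dict: "t": time; "q": joint angles; "joint_vel": joint speeds; "joint_torque": joint torques, N m; "eef_pos": TCP position; "tool_rot": TCP orientation; "contact_force": force on the tool from outside, world axes, zero at the start; "torque": the same for the moment, N m; "gripper_width": opening from 0.0 (shut) to 1.0 (fully open); "grasp_force": force on a finger pad.
Only numpy, scipy, OpenCV 4.12 (cv2) and the standard library are available. Lean on these libraries where they do the work, as an engineer would, in place of code of your own. Each camera call takes 0.05 s, during which the arm holds its last target. There are 200 camera calls.

## Task

With the wooden prop, lift the spring-loaded clear cover of the airbrush compressor's control box, and set the prop's foot fully down into its cradle on the deck, between the block and the low cleat, its nose holding up the cover, so that all stays when you let go. The cradle is clamped somewhere along its line, so feel for it gently (under 25 N on box and cover). Then turn the knob beneath clockwise (seen from above) right up to its end stop, leave the cover propped, and leave the jar, bottle and tin where they stand.

Things in the scene. Friction and masses are not known exactly. Their poses are not given: they have to be found in the camera images.
- unit: Grey control box bolted to the table, 170 (x) x 240 (y) x 60 mm. Origin on the table; the box reaches from 50 mm in front (-x) to 120 mm behind (+x) of it and 120 mm to either side. Its flat top, the deck, is 60 mm above the origin. z up, -x its front.
- cover: Clear cover, rear-hinged: plate 125 x 200 x 4 mm, 47 mm cheeks at the sides, open front. Origin on the hinge axis (along y), 75 mm behind the unit's origin, 15 mm above the deck; axes as the unit's when shut. Own frame: plate from x=0 to -125, underside z=+35 mm. Opens about +y (front up and back): angle of its z from vertical, 0 shut, stop 1.9 rad. 0.12 kg; a spring of 0.06 to 0.08 Nm shuts it.
- cover_tab (a point): Middle of the underside of the cover's lifting tab: 60 mm wide (y), 4 mm thick, 30 mm long, flush with the plate, at x = -125 to -155, y = +50 mm in the cover's frame. It overhangs the box's front by 30 mm, so it can be lifted from below; 110 mm above the table when shut.
- cradle_mid (a point): Mark fixed on the deck, 10 mm in front and 50 mm to +y of the unit's origin. The dark steel cradle, 40 mm wide, is clamped within 10 mm of it either way along the unit's x: a block (20 mm long, 16 mm high) whose rear face would stand at this mark if mid-way, and a cleat 7 mm high, 8 mm thick, 107 mm behind that face. The prop's foot (104 mm) drops in between, onto the deck, tail to the block.
- prop: L-shaped brown wooden prop, 0.26 to 0.44 kg: foot bar 24 mm wide, 30 mm high, from x=-60 (flat tail) to +44 mm; a post on its front end carries a round nose. Origin at the foot's underside; x from tail to nose, z up. Grasp the bar across its width at x=-20 to -25 mm, clear of post and cover. In place it lies along the unit's x; the cover stands at 1.3 to 1.8 rad.
- prop_nose (a point): Centre of the prop's round nose: radius 9 mm, 24 mm wide, axis along the prop's y, at x = +51, z = +62 mm in the prop's frame (front of the nose x = +60, top z = +71 mm; the post below it is 20 mm thick, x = +28 to +48).
- knob (a joint): Angle of the knob: grows clockwise seen from above, from 0 to a hard end stop at about 1.6 rad; it starts at 0 to 0.5. Friction 0.08 Nm, stays where it is left. At 0 its bar grip lies along the unit's x.
- knob_grip (a point): On the knob's axis at the height to grip, 37 mm above the deck. The knob is a black disc of 44 mm with an upright bar grip across it, 42 mm long, 14 mm thick, 32 mm high, its foot 12 mm and its top 44 mm above the deck; x runs along the bar. The axis is 5 mm behind and 45 mm to -y of the unit's origin.
- jar: Bystander: amber glass jar, 64 mm across, 75 mm high, origin at its foot.
- squeeze: Bystander: white squeeze bottle, 48 mm across, 150 mm high, origin at its foot.
- tin: Bystander: paint tin, 70 mm across, 90 mm high, origin at its foot.
Things that resemble listed ones, but are neither listed nor needed, are in the scene too. Several things look just like the prop: the one meant starts farthest to the robot's left.

How it is judged:
By the outcome, as a careful person would: the job done as asked, in the order asked, and still so for the second after the job is handed in, with the robot touching nothing.
It also fails if it takes over 72 s, if anything falls off the work surface, if the arm or the gripper's body presses on something with over 40 N, if the wrist force passes 120 N, or if a joint passes its speed limit or range.

## Working session

There is one attempt and no reset: what is moved stays moved. The work goes in short steps, Python scripts to look and compute and a shell command to move; the robot and the scene stay as the last step left them, time stands still between calls to the robot, and variables do not carry over. Pictures are saved under pics/ and viewed, at most 11 in all, crops included, and the job is handed in when it is done.

```bash
mkdir -p pics; cat > h.py <<'E'
import numpy as np, cv2
from station import bot
from scipy.spatial.transform import Rotation as Ro
def cam(n):
    m=bot.camera_model(n); return np.array(m["intrinsics"]),np.array(m["dist_coeffs"]),np.array(m["R"]),np.array(m["t"])
def ray(n,p):
    K,d,R,t=cam(n); u=cv2.undistortPoints(np.array([[p]],float),K,d)[0,0]
    return -R.T@t, R.T@np.array([u[0],u[1],1.])
def at_z(n,p,z):
    c,r=ray(n,p); return c+r*(z-c[2])/r[2]
def at_d(n,p,dep):
    c,r=ray(n,p); return c+r*dep
def proj(n,X):
    K,d,R,t=cam(n); return cv2.projectPoints(np.array(X,float).reshape(-1,3),cv2.Rodrigues(R)[0],t,K,d)[0][:,0]
def cloud(n,dep):
    K,d,R,t=cam(n); h,w=dep.shape; g=np.stack(np.meshgrid(np.arange(w),np.arange(h)),-1).reshape(-1,1,2).astype(float)
    u=cv2.undistortPoints(g,K,d)[:,0]; P=np.c_[u,np.ones(len(u))]*dep.reshape(-1,1)
    return ((P-t)@R).reshape(h,w,3)
def tri(pa,pb,a="side",b="top"):
    c1,r1=ray(a,pa);c2,r2=ray(b,pb);r1/=np.linalg.norm(r1);r2/=np.linalg.norm(r2)
    s=np.linalg.lstsq(np.c_[r1,-r2],c2-c1,rcond=None)[0]; A=c1+s[0]*r1;B=c2+s[1]*r2
    return (A+B)/2,np.linalg.norm(A-B)
def st():
    o=bot.get_obs(); print({k:np.round(o[k],3).tolist() for k in("t","eef_pos","tool_rot","contact_force","torque","gripper_width","grasp_force","q")})
E
python3 - <<'E'
from h import *
for n in("side","top"):
    im,d=bot.read_camera(n); cv2.imwrite(f"pics/{n}0.png",im); C=cloud(n,d)
    K,_,R,t=cam(n); print(n,"cam at",(-R.T@t).round(3))
    for k in("unit","cover_tab","cradle_mid","prop","prop_nose","knob_grip","jar","squeeze","tin","cover"):
        for r in bot.pinpoint(k,n)[:5]:
            u=np.round(r["at"]).astype(int); 
            if not(0<=u[0]<560 and 0<=u[1]<420): continue
            print(k,round(r["score"],2),np.round(r["at"],1),"depthpt",C[u[1],u[0]].round(3),"z0",at_z(n,r["at"],0)[:2].round(3))
st()
E
```

```text
side cam at [ 0.386 -0.607  0.654]
unit 0.87 [322.2 255.2] depthpt [ 0.552 -0.149  0.111] z0 [ 0.587 -0.055]
cover_tab 0.72 [291.4 200.3] depthpt [0.533 0.005 0.115] z0 [0.565 0.134]
cradle_mid 0.61 [338.1 154.3] depthpt [0.729 0.272 0.02 ] z0 [0.739 0.298]
prop 0.91 [247.1 168.7] depthpt [0.478 0.278 0.007] z0 [0.479 0.289]
prop 0.85 [185.8 199.9] depthpt [0.312 0.187 0.007] z0 [0.311 0.196]
prop 0.67 [247.2 196.5] depthpt [0.456 0.125 0.043] z0 [0.461 0.174]
prop 0.54 [290.6 200.8] depthpt [0.533 0.004 0.113] z0 [0.562 0.133]
prop 0.32 [323.8 362.7] depthpt [ 0.51  -0.317  0.051] z0 [ 0.52  -0.292]
prop_nose 0.91 [247.9 193.4] depthpt [0.458 0.113 0.06 ] z0 [0.465 0.185]
prop_nose 0.79 [174.6 193.3] depthpt [0.294 0.157 0.057] z0 [0.284 0.229]
prop_nose 0.73 [262.6 149.5] depthpt [0.521 0.263 0.07 ] z0 [0.537 0.371]
jar 0.96 [321.2 363.2] depthpt [ 0.505 -0.315  0.049] z0 [ 0.515 -0.292]
squeeze 0.77 [337.9 158.7] depthpt [0.73  0.272 0.002] z0 [0.732 0.277]
tin 0.68 [442.6 336. ] depthpt [ 0.719 -0.317  0.046] z0 [ 0.744 -0.295]
cover 0.69 [360.4 225.2] depthpt [ 0.644 -0.094  0.1
[... 629 characters left out ...]
prop_nose 0.63 [235.  229.5] depthpt [0.455 0.121 0.071] z0 [0.465 0.128]
prop_nose 0.56 [178.6 204.8] depthpt [0.52  0.274 0.064] z0 [0.531 0.289]
jar 0.78 [387.1 215.2] depthpt [ 0.502 -0.278  0.076] z0 [ 0.514 -0.295]
squeeze 0.92 [180.7 134.6] depthpt [0.716 0.281 0.062] z0 [0.737 0.295]
tin 0.84 [383.4 134.4] depthpt [ 0.724 -0.272  0.079] z0 [ 0.749 -0.289]
cover 0.91 [306.6 153.5] depthpt [ 0.653 -0.063  0.112] z0 [ 0.686 -0.067]
{'t': 1.1, 'eef_pos': [0.19, 0.648, 0.405], 'tool_rot': [-0.0, 0.142, 0.99, 0.0], 'contact_force': [1.243, -0.968, -0.018], 'torque': [-0.047, 0.065, -0.005], 'gripper_width': 1.0, 'grasp_force': 0.0, 'q': [-1.393, 0.477, 0.022, 1.555, -0.012, 1.109, -0.083]}
```

View pics/top0.png

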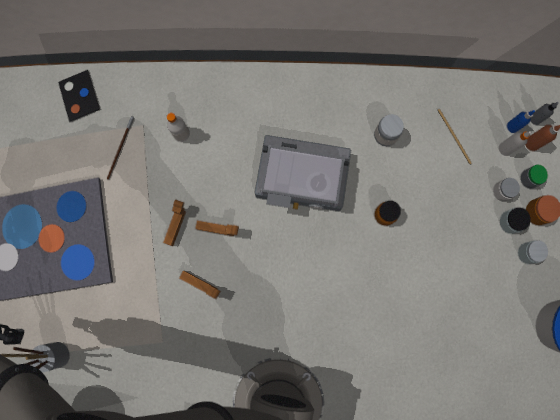

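View pics/side0.png

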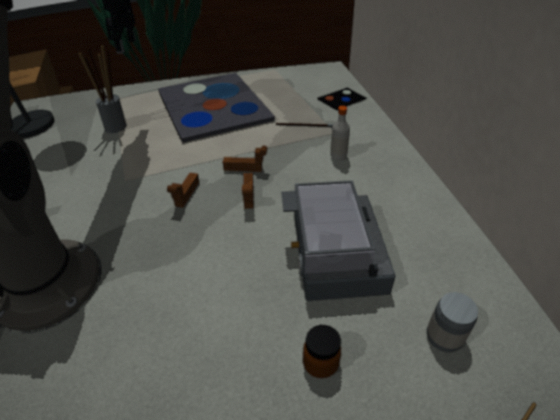

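```bash
python3 - <<'E'
from h import *
im,d=bot.read_camera("top"); C=cloud("top",d)
def rect(P,lab):
    r=cv2.minAreaRect((P[:,:2]*1000).astype(np.float32)); print(lab,len(P),"c",np.round(r[0],1),"size",np.round(r[1],1),"ang",round(r[2],2))
sub=C[115:220,245:360].reshape(-1,3)
print(np.histogram(sub[:,2],bins=np.arange(-.01,.15,.01)))
cov=sub[(sub[:,2]>.105)&(sub[:,2]<.125)]; rect(cov,"cover"); print("cover z",np.median(cov[:,2]))
un=sub[(sub[:,2]>.045)]; rect(un,"unit"); dk=sub[(sub[:,2]>.05)&(sub[:,2]<.07)]; print("deck z",np.median(dk[:,2])); 
# clean unit by erosion
m=((C[...,2]>.045)&(C[...,2]<.13)); m[:115]=0;m[220:]=0;m[:,:245]=0;m[:,360:]=0
m=cv2.morphologyEx(m.astype(np.uint8),cv2.MORPH_OPEN,np.ones((15,15))); rect(C[m>0],"unit opened")
mt=bot.trace("prop","top")
for r in mt:
    if abs(r["at"][0]-173)<12 and abs(r["at"][1]-226)<15:
        M=r["mask"]; P=C[M]; print("prop",r["score"],M.sum()); 
        lo=P[(P[:,2]>.022)&(P[:,2]<.04)]; hi=P[P[:,2]>.062]; rect(lo,"bar"); rect(hi,"nose"); rect(P[P[:,2]>.02],"all"); print(np.median(lo[:,2]),np.median(hi[:,2]))
        break
ims,ds=bot.read_camera("side"); Cs=cloud("side",ds)
for r in bot.trace("prop","side"):
    if abs(r["at"][0]-247)<12 and abs(r["at"][1]-162)<12:
        P=Cs[r["mask"]]; print("side prop",r["score"],len(P)); lo=P[(P[:,2]>.027)&(P[:,2]<.033)]; rect(lo,"bar"); hi=P[P[:,2]>.062]; rect(hi,"nose"); print(P.min(0),P.max(0)); break
S=Cs[170:300,280:400].reshape(-1,3); cov=S[(S[:,2]>.105)&(S[:,2]<.125)]; rect(cov,"cover side"); print(np.median(cov[:,2]))
K=cv2.resize(im[115:315,150:370],None,fx=3.5,fy=3,interpolation=cv2.INTER_CUBIC); cv2.imwrite("pics/crop1.png",np.clip(K*1.6,0,255).astype(np.uint8))
E
```

```text
(array([2535, 3673,   38,   35,   69,   64,  618,  942,   26,   44,    5,
        131, 3715,  132,    0]), array([-0.01,  0.  ,  0.01,  0.02,  0.03,  0.04,  0.05,  0.06,  0.07,
        0.08,  0.09,  0.1 ,  0.11,  0.12,  0.13,  0.14]))
cover 3976 c [584.  -50.3] size [200.7 156.4] ang 81.82
cover z 0.1147863714715332
unit 5693 c [500.8 -38.3] size [241.1 415.9] ang 81.93
deck z 0.06083014245779011
unit opened 4386 c [615.3 -53.6] size [191.7 244.1] ang 1.4
prop 0.92 523
bar 312 c [468.8 293.7] size [ 26.8 105.1] ang 69.38
nose 89 c [416.3 137.1] size [371.   33.6] ang 54.76
all 442 c [415.1 139.2] size [355.1 118.1] ang 68.68
0.030670678690273692 0.06754842847751312
side prop 0.66 691
bar 199 c [470.  292.2] size [ 27.4 106.1] ang 71.12
nose 88 c [ 445.3 -157.1] size [907.5  31.4] ang 80.48
[ 0.38570446 -0.60713953 -0.00184877] [0.53536939 0.38969981 0.65359643]
cover side 5208 c [583.6 -51.1] size [205.3 155.6] ang 82.08
0.11407575554913264
```

View pics/crop1.png

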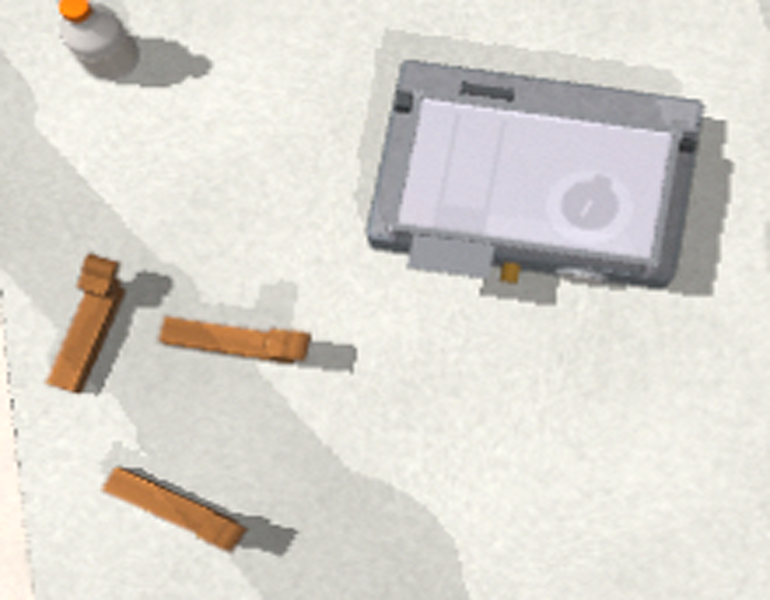

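```bash
cat >> h.py <<'E'
U=np.array([.5863,-.0510]); UY=-8.1
def uw(x,y): # unit xy (m) -> world
    a=np.radians(UY); return U+np.array([x*np.cos(a)-y*np.sin(a),x*np.sin(a)+y*np.cos(a)])
def go(x,y,z,dirdeg,flip=True):
    "shift needed in tool axes after turning so tool x points opposite (flip) to dirdeg"
    o=bot.get_obs(); q=o["tool_rot"]; M=Ro.from_quat([q[1],q[2],q[3],q[0]]).as_matrix(); p=np.array(o["eef_pos"])
    a=np.degrees(np.arctan2(M[1,0],M[0,0])); w=dirdeg+(180 if flip else 0); turn=-((w-a+180)%360-180)
    b=np.radians(w); X=np.array([np.cos(b),np.sin(b),0]);Y=np.array([np.sin(b),-np.cos(b),0]); D=np.array([x,y,z])-p
    print("turn",round(turn,2),"then shift mm",np.round([X@D*1e3,Y@D*1e3,-D[2]*1e3],1),"tilt z",M[:,2].round(3),"pos",p.round(4),"F",np.round(o["contact_force"],1),"t",round(o["t"],2),"grip",round(o["gripper_width"],3),round(o["grasp_force"],1))
E
python3 -m pendant '[[0.06,0,0,0,3.6],[0.06,-0.033,-0.0215,0.012,0],[0.06,-0.033,-0.0215,0.012,0],[0.06,-0.033,-0.0215,0.012,0],[0.06,-0.033,-0.0215,0.012,0],[0.06,-0.033,-0.0215,0.012,0],[0.06,-0.033,-0.0215,0.012,0],[0.06,-0.033,-0.0215,0.012,0],[0.06,-0.033,-0.0215,0.012,0],[0.06,-0.033,-0.0215,0.012,0],[0.06,-0.033,-0.0215,0.012,0],[0.06,0,0,0,0]]' 80
python3 -c "
from h import *
go(.4563,.2975,.176,-19.9)"
```

```text
t: 2.3
eef_pos: [0.4315, 0.3245, 0.2829]
tool_rot: [0.001, 0.179, 0.984, -0.003]
contact_force: [-0.0, -0.8, 0.3]
gripper_width: 0.699
grasp_force: 0.0
turn -0.74 then shift mm [-32.5 -17.  106.9] tilt z [ 0.    -0.006 -1.   ] pos [0.4315 0.3245 0.2829] F [-0.  -0.8  0.3] t 2.3 grip 0.699 0.0
```

```bash
python3 -m pendant '[[0.06,-0.017,-0.009,0.01,0],[0.06,-0.0155,-0.008,0.01,0],[0.06,0,0,0,0],[0.06,0,0,0,0]]'
python3 - <<'E'
from h import *
go(.4563,.2975,.176,-19.9)
for n in("side","top"):
    im,d=bot.read_camera(n)
    X=np.array([[.4563,.2975,.03]]); print(proj(n,X).round())
    if n=="side": cv2.imwrite("pics/s1.png",cv2.resize(im[60:230,150:350],None,fx=4,fy=3.5,interpolation=cv2.INTER_CUBIC))
E
```

```text
t: 2.63
eef_pos: [0.452, 0.3052, 0.2645]
tool_rot: [-0.0, 0.175, 0.985, -0.0]
contact_force: [0.6, 0.6, 0.4]
gripper_width: 0.7
grasp_force: 0.0
turn -0.2 then shift mm [-6.6 -5.8 88.5] tilt z [-0.001 -0.001 -1.   ] pos [0.452  0.3052 0.2645] F [0.6 0.6 0.4] t 2.63 grip 0.7 0.0
[[237. 159.]]
[[172. 230.]]
```

View pics/s1.png

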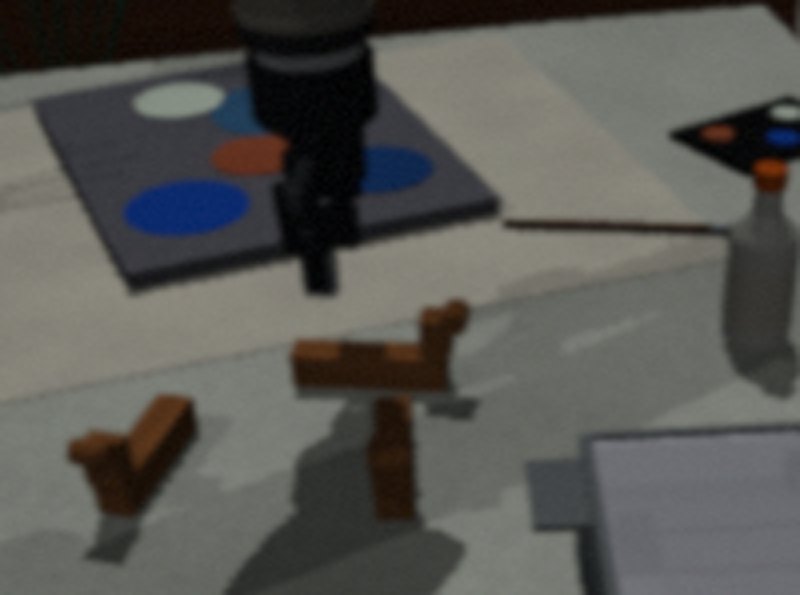

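```bash
python3 -m pendant '[[0.06,-0.0065,-0.0055,0.02,0],[0.06,0,0,0.025,0],[0.06,0,0,0.025,0],[0.06,0,0,0.018,0],[0.06,0,0,0,0]]'
python3 -m pendant '[[0.0,0,0,0,0],[0.0,0,0,0,0],[0.0,0,0,0,0],[0.0,0,0,0,0],[0.0,0,0,0,0],[0.0,0,0,0,0]]' 80
python3 -c "
from h import *
go(.4563,.2975,.176,-19.9)"
```

```text
t: 3.15
eef_pos: [0.454, 0.299, 0.1741]
tool_rot: [-0.002, 0.172, 0.985, -0.002]
contact_force: [-0.6, 0.7, 0.1]
gripper_width: 0.702
grasp_force: 0.0
t: 3.65
eef_pos: [0.4564, 0.2992, 0.1785]
tool_rot: [0.001, 0.173, 0.985, 0.001]
contact_force: [-0.6, 0.7, 6.9]
gripper_width: 0.265
grasp_force: 79.4
turn -0.06 then shift mm [-0.5 -1.6  2.5] tilt z [ 0.002  0.002 -1.   ] pos [0.4564 0.2992 0.1785] F [-0.6  0.7  6.9] t 3.65 grip 0.265 79.4
```

```bash
python3 -m pendant '[[0.0,0,0,-0.02,0],[0.0,0,0,-0.03,0],[0.0,0,0,-0.03,0],[0.0,0,0,-0.03,-3],[0.0,0,0,-0.01,-6],[0,0,0,0,-2.8],[0,0,0,0,0]]'
python3 -c "
from h import *
go(*uw(-.165,.05),.2085,-8.1)"
```

```text
t: 4.23
eef_pos: [0.456, 0.2984, 0.2985]
tool_rot: [0.001, 0.071, 0.998, 0.001]
contact_force: [-0.5, -0.1, -3.6]
gripper_width: 0.263
grasp_force: 79.2
turn 0.01 then shift mm [ -13.2 -277.5   90. ] tilt z [ 0.002  0.002 -1.   ] pos [0.456  0.2984 0.2985] F [-0.5 -0.1 -3.6] t 4.23 grip 0.263 79.2
```

```bash
python3 -m pendant '[[0,0.002,-0.015,0,0],[0,0.002,-0.03,0,0],[0,0,-0.033,0,0],[0,0,-0.033,0,0],[0,0,-0.033,0,0],[0,0,-0.033,0,0],[0,0,-0.033,0,0],[0,-0.005,-0.03,0,0],[0,-0.006,-0.025,0,0],[0,-0.006,-0.0125,0,0],[0,0,0,0,0],[0,0,0,0,0]]'
python3 - <<'E'
from h import *
go(*uw(-.165,.05),.2085,-8.1)
for n in("side","top"):
    im,d=bot.read_camera(n); C=cloud(n,d)
    for k in("prop_nose","cover_tab"):
        for r in bot.pinpoint(k,n)[:4]: 
            u=np.round(r["at"]).astype(int); P=C[u[1],u[0]]; v=P[:2]-U; a=np.radians(UY)
            print(n,k,round(r["score"],2),np.round(r["at"]),P.round(4),"unit",np.round([v@[np.cos(a),np.sin(a)],v@[-np.sin(a),np.cos(a)]],4))
    if n=="top": 
        cv2.imwrite("pics/t2.png",np.clip(1.5*cv2.resize(im[120:270,200:380],None,fx=4.4,fy=4,interpolation=cv2.INTER_CUBIC),0,255).astype(np.uint8))
    o=bot.get_obs(); M=Ro.from_quat(np.roll(o["tool_rot"],-1)).as_matrix()
    nz=np.array(o["eef_pos"])+M@[-.073,0,.1785-.062]; tl=np.array(o["eef_pos"])+M@[.038,0,.1785-.03]
    print("expected nose",nz.round(4),proj(n,nz).round(),"tail top",proj(n,tl).round())
E
```

```text
t: 5.23
eef_pos: [0.4291, 0.0213, 0.2966]
tool_rot: [-0.0, 0.073, 0.997, -0.0]
contact_force: [-0.4, 0.7, -2.7]
gripper_width: 0.271
grasp_force: 79.2
turn -0.28 then shift mm [-0.8  0.6 88.1] tilt z [-0.001  0.    -1.   ] pos [0.4291 0.0213 0.2966] F [-0.4  0.7 -2.7] t 5.23 grip 0.271 79.2
side prop_nose 0.84 [273. 179.] [ 0.4961 -0.0013  0.1796] unit [-0.0963  0.0365]
side prop_nose 0.84 [175. 190.] [0.2951 0.1578 0.065 ] unit [-0.3178  0.1657]
side prop_nose 0.47 [249. 192.] [0.45   0.0106 0.1471] unit [-0.1437  0.0418]
side cover_tab 0.74 [289. 201.] [0.5286 0.0051 0.1129] unit [-0.065   0.0474]
expected nose [0.5013 0.0127 0.18  ] [[274. 174.]] tail top [[218. 190.]]
top prop_nose 0.59 [386. 214.] [ 0.504  -0.2751  0.0794] unit [-0.0499 -0.2335]
top prop_nose 0.56 [233. 231.] [0.4527 0.1262 0.0692] unit [-0.1572  0.1566]
top prop_nose 0.56 [214. 293.] [0.2903 0.1703 0.0685] unit [-0.3242  0.1774]
top cover_tab 0.82 [280. 200.] [0.4616 0.0018 0.4788] unit [-0.1309  0.0347]
expected nose [0.5015 0.0125 0.1801] [[276. 206.]] tail top [[269. 253.]]
```

View pics/t2.png

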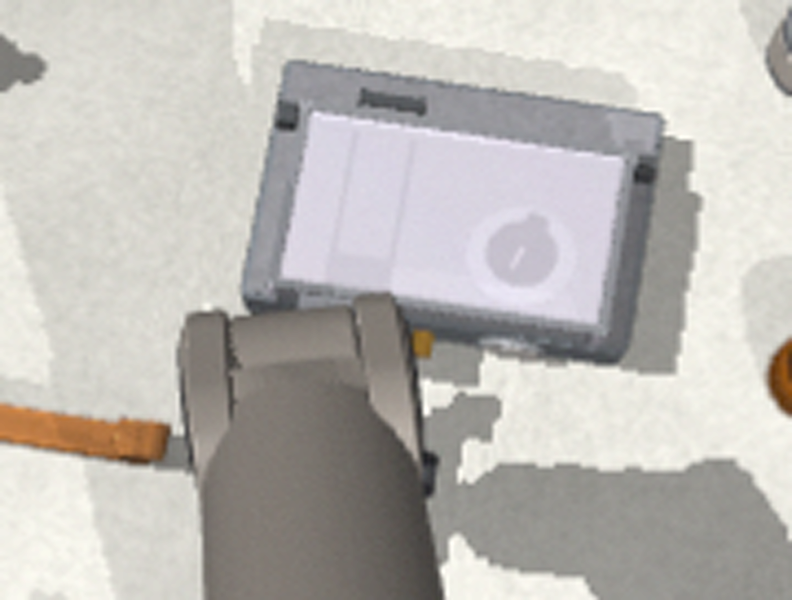

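```bash
python3 -m pendant '[[0,-0.001,0,0.02,0],[0,0,0,0.03,0],[0,0,0,0.025,0],[0,0,0,0.012,0],[0,0,0,0,0]]'
python3 - <<'E'
from h import *
go(*uw(-.138,.05),.2175,-8.1)
a=np.radians(UY)
for p in((289.2,145.4),(281.8,144.5),(296.8,146.5)):
    v=at_z("top",p,.065)[:2]-U; print(np.round([v@[np.cos(a),np.sin(a)],v@[-np.sin(a),np.cos(a)]],4))
for x in(-.01,.0,.01): print(x,proj("top",[*uw(.101+x,.05),.065]).round(1))
im,d=bot.read_camera("top"); g=im[135:156,289].astype(int).sum(1); print(g)
E
```

```text
t: 5.95
eef_pos: [0.4293, 0.0222, 0.2074]
tool_rot: [-0.002, 0.071, 0.997, -0.001]
contact_force: [0.7, 0.4, -3.0]
gripper_width: 0.266
grasp_force: 79.1
turn -0.01 then shift mm [-27.8  -0.3 -10.1] tilt z [-0.005 -0.001 -1.   ] pos [0.4293 0.0222 0.2074] F [ 0.7  0.4 -3. ] t 5.95 grip 0.266 79.1
[0.0975 0.0482]
[0.0968 0.0684]
[0.0978 0.0274]
-0.01 [[288.2 147.6]]
0.0 [[288.7 144.1]]
0.01 [[289.3 140.6]]
[426 434 447 379 270 303 303 296 271 192 185 184 265 312 315 352 467 448
 442 441 440]
```

```bash
python3 -m pendant '[[0,-0.008,0,0,0],[0,-0.01,0,0,0],[0,-0.01,0,0,0],[0,0,0,-0.006,0],[0,0,0,0,0]]'
python3 - <<'E'
from h import *
go(*uw(-.138,.05),.2175,-8.1)
def n(th,s): return np.array([75-s*np.cos(th)+26*np.sin(th), 75+s*np.sin(th)+26*np.cos(th)])
p=n(0,140)
for th in np.arange(.1,1.46,.1):
    s=140-5*th; q=n(th,s); print(round(th,1),"rowx,z",np.round(-(q-p),1),"TCP unit x",round(q[0]-73,1),"z",round(q[1]+116.5,1)); p=q
E
```

```text
t: 6.42
eef_pos: [0.4596, 0.0176, 0.2172]
tool_rot: [0.002, 0.072, 0.997, 0.0]
contact_force: [-0.7, 0.9, -2.8]
gripper_width: 0.269
grasp_force: 79.1
turn -0.12 then shift mm [ 2.9 -0.  -0.3] tilt z [ 0.003  0.    -1.   ] pos [0.4596 0.0176 0.2172] F [-0.7  0.9 -2.8] t 6.42 grip 0.269 79.1
0.1 rowx,z [ -3.8 -13.8] TCP unit x -134.2 z 231.3
0.2 rowx,z [ -5.1 -13.3] TCP unit x -129.1 z 244.6
0.3 rowx,z [ -6.4 -12.7] TCP unit x -122.6 z 257.3
0.4 rowx,z [ -7.6 -11.9] TCP unit x -115.0 z 269.2
0.5 rowx,z [ -8.8 -11.1] TCP unit x -106.2 z 280.2
0.6 rowx,z [ -9.8 -10.1] TCP unit x -96.4 z 290.3
0.7 rowx,z [-10.7  -9. ] TCP unit x -85.7 z 299.3
0.8 rowx,z [-11.6  -7.9] TCP unit x -74.1 z 307.2
0.9 rowx,z [-12.2  -6.6] TCP unit x -61.9 z 313.8
1.0 rowx,z [-12.8  -5.3] TCP unit x -49.1 z 319.1
1.1 rowx,z [-13.2  -4. ] TCP unit x -35.8 z 323.2
1.2 rowx,z [-13.5  -2.7] TCP unit x -22.3 z 325.8
1.3 rowx,z [-13.7  -1.3] TCP unit x -8.7 z 327.1
1.4 rowx,z [-13.7   0.1] TCP unit x 5.0 z 327.0
```

```bash
python3 -m pendant '[[0,0,0,-0.004,0],[0,0,0,-0.006,0],[0,-0.0015,0,-0.007,0],[0,-0.0025,0,-0.007,0],[0,-0.003,0,-0.0065,0],[0,-0.003,0,-0.0065,0],[0,-0.003,0,-0.0063,0]]'
python3 - <<'E'
from h import *
go(*uw(-.1226,.05),.2573,-8.1)
E
python3 -m pendant '[[0,-0.004,0,-0.006,0],[0,-0.004,0,-0.006,0],[0,-0.0044,0,-0.0055,0],[0,-0.0044,0,-0.0055,0],[0,-0.0049,0,-0.005,0],[0,-0.0049,0,-0.005,0],[0,-0.0053,0,-0.0045,0],[0,-0.0053,0,-0.0045,0],[0,-0.0058,0,-0.004,0],[0,-0.0058,0,-0.004,0],[0,0,0,0,0]]'
python3 - <<'E'
from h import *
go(*uw(-.0741,.05),.3072,-8.1)
im,d=bot.read_camera("side"); cv2.imwrite("pics/s3.png",cv2.resize(im[90:310,180:420],None,fx=3,fy=2.7,interpolation=cv2.INTER_CUBIC))
E
```

```text
t: 7.0
eef_pos: [0.4713, 0.0158, 0.2598]
tool_rot: [0.0, 0.071, 0.997, 0.0]
contact_force: [0.8, -0.4, -4.5]
gripper_width: 0.263
grasp_force: 79.0
turn -0.07 then shift mm [-0.7  0.1  2.5] tilt z [ 0.  0. -1.] pos [0.4713 0.0158 0.2598] F [ 0.8 -0.4 -4.5] t 7.0 grip 0.263 79.0
t: 7.92
eef_pos: [0.5208, 0.0088, 0.3099]
tool_rot: [0.001, 0.071, 0.997, 0.0]
contact_force: [-0.0, -0.1, -3.7]
gripper_width: 0.267
grasp_force: 79.1
turn -0.09 then shift mm [0.8 0.1 2.7] tilt z [ 0.003  0.    -1.   ] pos [0.5208 0.0088 0.3099] F [-0.  -0.1 -3.7] t 7.92 grip 0.267 79.1
```

View pics/s3.png

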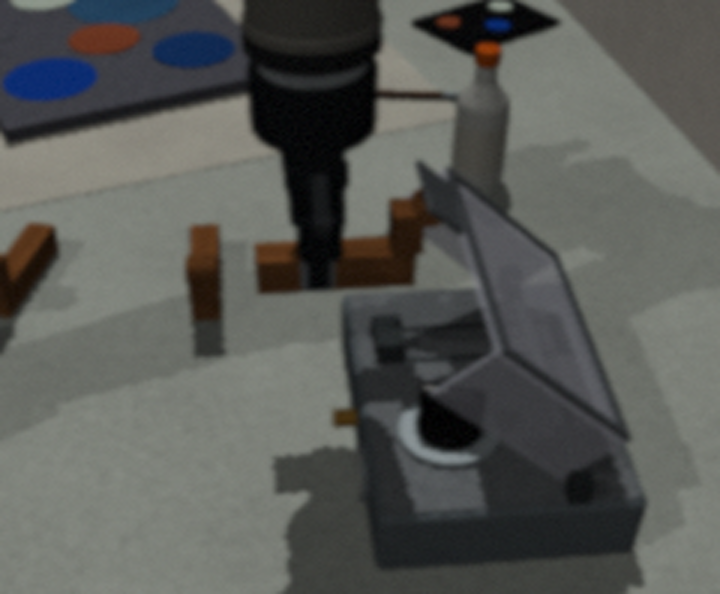

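```bash
python3 -m pendant '[[0,-0.0055,0,-0.003,0],[0,-0.006,0,-0.003,0],[0,-0.0064,0,-0.0027,0],[0,-0.0064,0,-0.0027,0],[0,-0.0066,0,-0.002,0],[0,-0.0066,0,-0.002,0],[0,-0.0067,0,-0.0014,0],[0,-0.0067,0,-0.0014,0],[0,-0.0068,0,-0.0006,0],[0,-0.0068,0,-0.0006,0],[0,-0.0068,0,0,0],[0,-0.005,0,0,0]]'
python3 - <<'E'
from h import *
go(*uw(.005,.05),.327,-8.1)
im,d=bot.read_camera("side"); C=cloud("side",d); a=np.radians(UY)
# block in crop (375..402,318..358)
b=C[90+int(318/2.7):90+int(362/2.7),180+int(368/3):180+int(410/3)].reshape(-1,3)
v=b[:,:2]-U; ux=v@[np.cos(a),np.sin(a)]; uy=v@[-np.sin(a),np.cos(a)]; k=(b[:,2]>.071)&(b[:,2]<.085)
print("block top n",k.sum(),"unit x",np.percentile(ux[k],[2,50,98]).round(4),"y",np.percentile(uy[k],[2,50,98]).round(4),"z",np.median(b[k,2]))
E
```

```text
t: 8.97
eef_pos: [0.5956, -0.0021, 0.3283]
tool_rot: [0.0, 0.071, 0.997, -0.0]
contact_force: [-1.3, -0.1, -3.5]
gripper_width: 0.264
grasp_force: 79.1
turn -0.08 then shift mm [-2.7  0.2  1.3] tilt z [ 0. -0. -1.] pos [ 0.5956 -0.0021  0.3283] F [-1.3 -0.1 -3.5] t 8.97 grip 0.264 79.1
block top n 138 unit x [-0.0334 -0.0237 -0.0139] y [0.0294 0.047  0.068 ] z 0.07590727838560177
```

```bash
python3 -m pendant '[[0,-0.006,0,0,0],[0,-0.007,0,0,0],[0,-0.007,0,0.003,0],[0,-0.006,0,0.005,0],[0,-0.0035,0,0.008,0],[0,0,0,0.01,0],[0,0,0,0.01,0],[0,0,0,0.01,0],[0,0,0,0.01,0],[0,0,0,0.008,0],[0,0,0,0,0],[0,0,0,0,0]]'
python3 - <<'E'
from h import *
go(*uw(.032,.05),.2485,-8.1)
im,d=bot.read_camera("side"); cv2.imwrite("pics/s4.png",cv2.resize(im[90:310,180:420],None,fx=3,fy=2.7,interpolation=cv2.INTER_CUBIC))
E
```

```text
t: 10.02
eef_pos: [0.6235, -0.0061, 0.2636]
tool_rot: [-0.001, 0.071, 0.997, -0.0]
contact_force: [-0.5, -0.2, -3.5]
gripper_width: 0.266
grasp_force: 79.1
turn -0.08 then shift mm [-1.5  0.3 15.1] tilt z [-0.002 -0.    -1.   ] pos [ 0.6235 -0.0061  0.2636] F [-0.5 -0.2 -3.5] t 10.02 grip 0.266 79.1
```

View pics/s4.png

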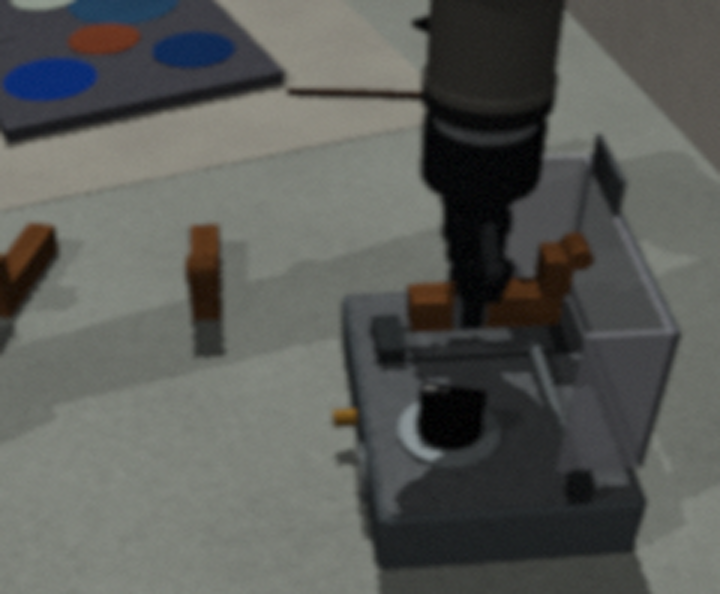

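```bash
python3 -m pendant '[[0,-0.001,0,0.005,0],[0,0,0,0.005,0],[0,0,0,0.003,0],[0,0,0,0.002,0],[0,0,0,0,0],[0,0,0,0,0]]'
python3 -m pendant '[[0,0.001,0,0,0],[0,0.001,0,0,0],[0,0.001,0,0,0],[0,0.001,0,0,0],[0,0,0,0,0]]'
python3 -c "
from h import *
go(*uw(.0255,.05),.2385,-8.1)"
```

```text
t: 10.57
eef_pos: [0.6247, -0.0062, 0.2491]
tool_rot: [-0.0, 0.071, 0.997, -0.0]
contact_force: [-0.8, -0.1, -3.6]
gripper_width: 0.265
grasp_force: 79.2
t: 10.98
eef_pos: [0.6208, -0.0057, 0.2496]
tool_rot: [0.0, 0.071, 0.997, 0.0]
contact_force: [-1.4, -0.2, -2.9]
gripper_width: 0.265
grasp_force: 79.2
turn -0.08 then shift mm [ 2.3  0.3 11.1] tilt z [ 0.  0. -1.] pos [ 0.6208 -0.0057  0.2496] F [-1.4 -0.2 -2.9] t 10.98 grip 0.265 79.2
```

```bash
for i in 1 2; do :; done; python3 -m pendant '[[0,0.0007,0,0,0],[0,0.0007,0,0,0],[0,0,0,0,0]]'; python3 -m pendant '[[0,0.0007,0,0,0],[0,0.0007,0,0,0],[0,0,0,0,0]]'
```

```text
t: 11.23
eef_pos: [0.62, -0.0056, 0.2496]
tool_rot: [0.001, 0.071, 0.997, 0.0]
contact_force: [2.8, -0.1, -3.7]
gripper_width: 0.265
grasp_force: 79.2
t: 11.48
eef_pos: [0.6194, -0.0056, 0.2499]
tool_rot: [0.002, 0.071, 0.997, -0.0]
contact_force: [6.9, -0.8, -5.8]
gripper_width: 0.263
grasp_force: 78.7
```

```bash
python3 -m pendant '[[0,0.0007,0,0,0],[0,0.0007,0,0,0],[0,0,0,0,0]]'
```

```text
t: 11.73
eef_pos: [0.6188, -0.0055, 0.2501]
tool_rot: [0.003, 0.071, 0.997, -0.0]
contact_force: [8.9, -1.3, -7.9]
gripper_width: 0.269
grasp_force: 78.6
```

```bash
python3 -m pendant '[[0,-0.0025,0,0,0],[0,-0.0023,0,0,0],[0,0,0,0,0],[0,0,0,0,0]]'
```

```text
t: 12.07
eef_pos: [0.6211, -0.0057, 0.2491]
tool_rot: [-0.001, 0.071, 0.997, -0.0]
contact_force: [-0.2, 0.9, -3.0]
gripper_width: 0.26
grasp_force: 79.3
```

```bash
python3 -m pendant '[[0,-0.0003,0,0.002,0],[0,0,0,0.002,0],[0,0,0,0.002,0],[0,0,0,0.0015,0],[0,0,0,0,0]]'; python3 -m pendant '[[0,0,0,0.0008,0],[0,0,0,0.0008,0],[0,0,0,0,0]]'
```

```text
t: 12.48
eef_pos: [0.6216, -0.0058, 0.2413]
tool_rot: [-0.001, 0.071, 0.997, -0.0]
contact_force: [-1.1, 0.8, -3.0]
gripper_width: 0.26
grasp_force: 79.3
t: 12.73
eef_pos: [0.6219, -0.0058, 0.2402]
tool_rot: [-0.0, 0.071, 0.997, -0.0]
contact_force: [-1.0, 0.1, -3.0]
gripper_width: 0.264
grasp_force: 79.3
```

```bash
python3 -m pendant '[[0,0,0,0.0008,0],[0,0,0,0.0008,0],[0,0,0,0,0]]'; python3 -m pendant '[[0,0,0,0.0007,0],[0,0,0,0.0007,0],[0,0,0,0,0]]'
```

```text
t: 12.98
eef_pos: [0.622, -0.0058, 0.2387]
tool_rot: [0.0, 0.071, 0.997, 0.0]
contact_force: [-0.7, 0.4, -3.1]
gripper_width: 0.263
grasp_force: 79.4
t: 13.23
eef_pos: [0.6219, -0.0059, 0.2386]
tool_rot: [0.0, 0.071, 0.997, 0.0]
contact_force: [-4.8, 0.5, 8.1]
gripper_width: 0.264
grasp_force: 81.1
```

```bash
python3 -m pendant '[[0,0,0,-0.0008,0],[0.05,0,0,0,0],[0.05,0,0,0,0],[0.05,0,0,0,0],[0.05,0,0,0,0],[0.05,0,0,0,0]]' 60
python3 - <<'E'
from h import *
st()
im,d=bot.read_camera("side"); cv2.imwrite("pics/s5.png",cv2.resize(im[90:310,180:420],None,fx=3,fy=2.7,interpolation=cv2.INTER_CUBIC))
E
```

```text
t: 13.73
eef_pos: [0.6221, -0.0058, 0.2381]
tool_rot: [0.0, 0.071, 0.997, 0.0]
contact_force: [-0.0, -0.1, -0.5]
gripper_width: 0.588
grasp_force: 0.0
{'t': 13.733, 'eef_pos': [0.622, -0.006, 0.238], 'tool_rot': [0.0, 0.071, 0.997, 0.0], 'contact_force': [-0.021, -0.096, -0.534], 'torque': [-0.003, -0.04, -0.01], 'gripper_width': 0.588, 'grasp_force': 0.0, 'q': [-0.211, 0.589, 0.162, 1.822, -0.133, 0.741, 1.451]}
```

View pics/s5.png

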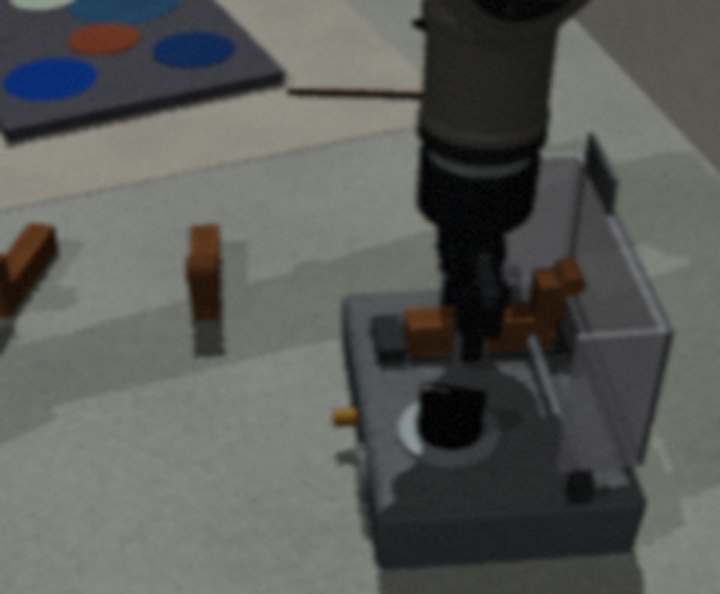

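```bash
python3 -m pendant '[[0.05,0,0,-0.005,0],[0.05,0,0,-0.02,0],[0.05,0,0,-0.03,0],[0.05,0,0,-0.03,0],[0.05,0.02,0,-0.03,0],[0.05,0.03,0,-0.01,0],[0.05,0.033,0,0,-7],[0.05,0.025,-0.014,0,-7],[0.05,0.025,-0.014,0,-7],[0.05,0.025,-0.014,0,-7],[0.05,0.0,0,0,-7],[0.05,0,0,0,-7]]'
python3 -m pendant '[[0.05,0,0,0,-7],[0.05,0,0,0,-7],[0.05,0,0,0,-7],[0.05,0,0,0,-7],[0.05,0,0,0,-7],[0.05,0,0,0,-7],[0.05,0,0,0,-7],[0.05,0,0,0,-7],[0.05,0,0,0,-7],[0.05,0,0,0,-7],[0.05,0,0,0,-7],[0.05,0,0,0,-7]]'
python3 - <<'E'
from h import *
go(*uw(.005,-.045),.252,-8.1,flip=False); st()
for n in("side","top"):
    im,d=bot.read_camera(n); C=cloud(n,d); a=np.radians(UY)
    c=proj(n,[*uw(.005,-.045),.104])[0]; print(n,c)
    for r in bot.pinpoint("knob_grip",n)[:2]: print(r["score"],r["at"])
    u,v=c.astype(int); b=C[v-30:v+30,u-30:u+30].reshape(-1,3); w=b[:,:2]-uw(.005,-.045); ux=w@[np.cos(a),np.sin(a)]; uy=w@[-np.sin(a),np.cos(a)]
    k=(b[:,2]>.094)&(b[:,2]<.112)&(np.hypot(ux,uy)<.035); Q=np.c_[ux,uy][k]*1000
    if len(Q)>5:
        r=cv2.minAreaRect(Q.astype(np.float32)); print(len(Q),"c",np.round(r[0],1),np.round(r[1],1),r[2]); w_,V=np.linalg.eigh(np.cov(Q.T)); print("axis",np.degrees(np.arctan2(V[1,1],V[0,1])),Q.mean(0))
    if n=="top": cv2.imwrite("pics/t6.png",np.clip(1.8*cv2.resize(im[110:260,210:370],None,fx=5,fy=4,interpolation=cv2.INTER_CUBIC),0,255).astype(np.uint8))
    else: cv2.imwrite("pics/s6.png",im)
E
```

```text
t: 14.78
eef_pos: [0.4683, -0.0446, 0.3637]
tool_rot: [0.0, -0.293, 0.956, -0.0]
contact_force: [1.0, -0.2, 0.3]
gripper_width: 0.586
grasp_force: 0.0
t: 15.78
eef_pos: [0.4694, -0.042, 0.3517]
tool_rot: [0.016, 0.763, -0.646, -0.009]
contact_force: [-0.4, 0.5, -1.7]
gripper_width: 0.586
grasp_force: 0.0
turn -72.43 then shift mm [122.   37.5  99.7] tilt z [-0.034 -0.013 -0.999] pos [ 0.4694 -0.042   0.3517] F [-0.4  0.5 -1.7] t 15.78 grip 0.586 0.0
{'t': 15.783, 'eef_pos': [0.469, -0.042, 0.352], 'tool_rot': [0.016, 0.763, -0.646, -0.009], 'contact_force': [-0.447, 0.489, -1.665], 'torque': [0.038, -0.021, -0.018], 'gripper_width': 0.586, 'grasp_force': 0.0, 'q': [0.723, 0.343, -0.906, 2.026, 0.337, 0.963, 2.945]}
side [330.44772923 234.31246206]
0.84 [332.0, 239.4]
0.53 [343.7, 218.1]
185 c [-0.5 -0.7] [16.1 41.8] 75.72162628173828
axis 163.50670249054093 [-1.02931849 -3.41347846]
top [319.24944878 180.45935457]
```

View pics/t6.png

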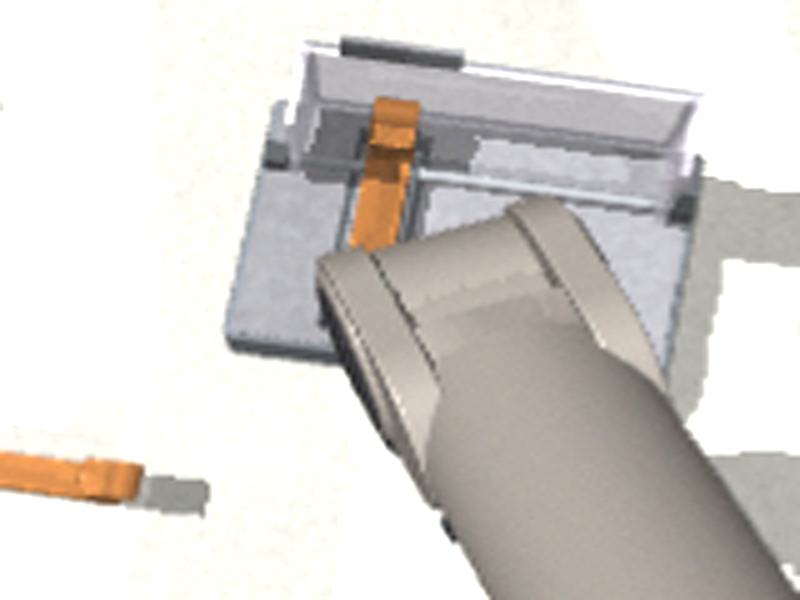

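```bash
python3 -m pendant '[[0.05,0,0,0,7],[0.05,0,0,0,7],[0.05,0,0,0,7],[0.05,0,0,0,7],[0.05,0,0,0,7],[0.05,0,0,0,7],[0.05,0,0,0,7],[0.05,0,0,0,7],[0.05,0,0,0,7],[0.05,0,0,0,7],[0.05,0,0,0,7],[0.05,0,0,0,7]]' | head -3
python3 -m pendant '[[0.05,0,0,0,7],[0.05,0,0,0,7],[0.05,0,0,0,7],[0.05,0,0,0,7],[0.05,0,0,0,7],[0.05,0,0,0,3],[0.05,0,0,0,0]]' | head -3
python3 - <<'E'
from h import *
go(*uw(.0045,-.0457),.30,-8.1-15); st()
E
```

```text
t: 16.98
eef_pos: [0.4697, -0.0416, 0.3514]
tool_rot: [-0.018, -0.129, 0.991, -0.005]
t: 17.57
eef_pos: [0.4697, -0.0414, 0.3516]
tool_rot: [-0.015, 0.198, 0.98, -0.01]
turn 0.22 then shift mm [-127.2   -6.    51.6] tilt z [-0.034 -0.013 -0.999] pos [ 0.4697 -0.0414  0.3516] F [-0.3  0.4 -0.3] t 17.57 grip 0.587 0.0
{'t': 17.567, 'eef_pos': [0.47, -0.041, 0.352], 'tool_rot': [-0.015, 0.198, 0.98, -0.01], 'contact_force': [-0.326, 0.449, -0.282], 'torque': [-0.006, -0.038, 0.025], 'gripper_width': 0.587, 'grasp_force': 0.0, 'q': [0.377, 0.255, -0.487, 2.045, 0.163, 0.912, 0.971]}
```

```bash
cat >> h.py <<'E'
def gog(x,y,z):
    o=bot.get_obs(); M=Ro.from_quat(np.roll(o["tool_rot"],-1)).as_matrix(); g=np.array(o["eef_pos"])+M@[0,0,.155]
    a=np.degrees(np.arctan2(M[1,0],M[0,0]))
    print("shift tool mm",np.round(M.T@(np.array([x,y,z])-g)*1e3,1),"grasp",g.round(4),"toolx rel unit-flip",round((a-180-UY+180)%360-180,2),"F",np.round(o["contact_force"],1),"T",np.round(o["torque"],2),"t",round(o["t"],2),"gr",round(o["gripper_width"],3),round(o["grasp_force"],1),"q7",round(o["q"][6],2))
E
python3 -m pendant '[[0.045,-0.03,0,0,0],[0.045,-0.035,-0.003,0,0],[0.045,-0.035,-0.003,0,0],[0.045,-0.02,0,0,0],[0.045,0,0,0,0]]' | head -3
python3 - <<'E'
from h import *
gog(*uw(.0045,-.0457),.097)
E
```

```text
t: 17.98
eef_pos: [0.581, -0.0957, 0.3477]
tool_rot: [-0.015, 0.197, 0.98, -0.01]
shift tool mm [-9.7  6.5 95.4] grasp [ 0.576  -0.0978  0.1928] toolx rel unit-flip -14.7 F [ 0.6 -0.   0.2] T [ 0.05 -0.07 -0.02] t 17.98 gr 0.524 0.0 q7 1.03
```

```bash
python3 -m pendant '[[0.045,-0.009,0.0065,0.015,0],[0.045,0,0,0.025,0],[0.045,0,0,0.02,0],[0.045,0,0,0,0]]' | head -3
python3 - <<'E'
from h import *
gog(*uw(.0045,-.0457),.097)
E
```

```text
t: 18.32
eef_pos: [0.5845, -0.0913, 0.2836]
tool_rot: [-0.02, 0.196, 0.98, -0.01]
shift tool mm [-8.4  0.  31.5] grasp [ 0.5779 -0.0933  0.1288] toolx rel unit-flip -14.5 F [-0.7 -0.6 -0.3] T [ 0.02  0.02 -0.04] t 18.32 gr 0.523 0.0 q7 0.99
```

```bash
python3 -m pendant '[[0.045,-0.008,0,0.005,0],[0.045,0,0,0.012,0],[0.045,0,0,0.01,0],[0.045,0,0,0.0035,0],[0.045,0,0,0,0]]' | head -5
python3 - <<'E'
from h import *
gog(*uw(.0045,-.0457),.097)
im,d=bot.read_camera("side"); cv2.imwrite("pics/s7.png",cv2.resize(im[110:310,240:420],None,fx=4,fy=3,interpolation=cv2.INTER_CUBIC))
E
```

```text
t: 18.73
eef_pos: [0.5923, -0.0955, 0.2555]
tool_rot: [-0.017, 0.197, 0.98, -0.009]
contact_force: [0.4, -0.2, 0.0]
gripper_width: 0.528
shift tool mm [ 2.1 -0.4  3.7] grasp [ 0.5865 -0.0973  0.1006] toolx rel unit-flip -14.61 F [ 0.4 -0.2  0. ] T [ 0.04 -0.07 -0.04] t 18.73 gr 0.528 0.0 q7 0.97
```

View pics/s7.png

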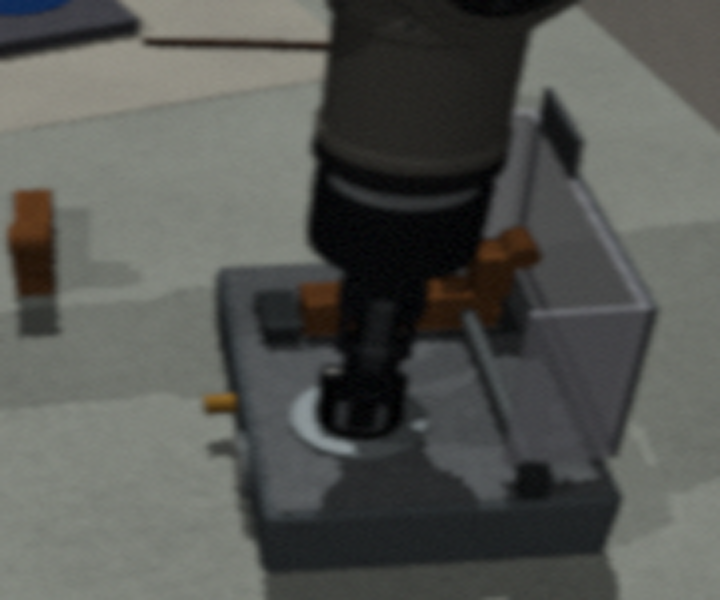

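```bash
python3 -m pendant '[[0.045,0.0015,0,0.002,0],[0,0,0,0,0],[0,0,0,0,0],[0,0,0,0,0],[0,0,0,0,0],[0,0,0,0,0],[0,0,0,0,0]]' 50 | tail -3
python3 -c "
from h import *
gog(*uw(.0045,-.0457),.097)"
```

```text
contact_force: [-1.3, 2.9, 5.0]
gripper_width: 0.147
grasp_force: 53.3
shift tool mm [ 1.2 -1.5  3.2] grasp [ 0.5861 -0.0959  0.1001] toolx rel unit-flip -14.58 F [-1.3  2.9  5. ] T [ 1.06  0.28 -0.01] t 19.37 gr 0.147 53.3 q7 0.97
```

```bash
python3 -m pendant '[[0,0,0,0,4],[0,0,0,0,5],[0,0,0,0,5],[0,0,0,0,5],[0,0,0,0,5],[0,0,0,0,5],[0,0,0,0,5],[0,0,0,0,5],[0,0,0,0,5],[0,0,0,0,5],[0,0,0,0,5],[0,0,0,0,0]]' | tail -3
python3 -c "
from h import *
gog(*uw(.0045,-.0457),.097)"
```

```text
contact_force: [-1.3, 1.8, 4.6]
gripper_width: 0.154
grasp_force: 53.7
shift tool mm [-0.2 -1.7  3.2] grasp [ 0.586  -0.0963  0.1001] toolx rel unit-flip -68.84 F [-1.3  1.8  4.6] T [ 1.1   0.08 -0.11] t 20.37 gr 0.154 53.7 q7 0.16
```

```bash
python3 -m pendant '[[0,0,0,0,5],[0,0,0,0,5],[0,0,0,0,4],[0,0,0,0,3],[0,0,0,0,2],[0,0,0,0,0]]' | tail -3
python3 -c "
from h import *
gog(*uw(.0045,-.0457),.097)"
python3 -m pendant '[[0,0,0,0,2],[0,0,0,0,2],[0,0,0,0,0]]' | tail -3
python3 -c "
from h import *
gog(*uw(.0045,-.0457),.097)"
```

```text
contact_force: [-3.3, 2.5, 5.6]
gripper_width: 0.152
grasp_force: 53.1
shift tool mm [-0.5 -1.4  3.2] grasp [ 0.5859 -0.0965  0.1001] toolx rel unit-flip -87.68 F [-3.3  2.5  5.6] T [ 0.87  0.09 -0.05] t 20.87 gr 0.152 53.1 q7 -0.12
contact_force: [-3.5, 1.9, 6.3]
gripper_width: 0.15
grasp_force: 53.1
shift tool mm [-0.6 -1.3  3.2] grasp [ 0.5858 -0.0965  0.1001] toolx rel unit-flip -91.67 F [-3.5  1.9  6.3] T [ 0.82  0.13 -0.05] t 21.12 gr 0.15 53.1 q7 -0.18
```

```bash
for i in 1; do :; done
python3 -m pendant '[[0,0,0,0,2],[0,0,0,0,0],[0,0,0,0,0]]' | tail -3
python3 -c "
from h import *
gog(*uw(.0045,-.0457),.097)"
python3 -m pendant '[[0,0,0,0,2],[0,0,0,0,0],[0,0,0,0,0]]' | tail -3
python3 -c "
from h import *
gog(*uw(.0045,-.0457),.097)"
```

```text
contact_force: [-3.7, 1.3, 7.1]
gripper_width: 0.149
grasp_force: 57.2
shift tool mm [-0.7 -1.2  3.2] grasp [ 0.5857 -0.0964  0.1001] toolx rel unit-flip -93.42 F [-3.7  1.3  7.1] T [0.84 0.26 0.86] t 21.37 gr 0.149 57.2 q7 -0.21
contact_force: [-3.7, 1.1, 7.1]
gripper_width: 0.152
grasp_force: 69.6
shift tool mm [-0.7 -1.1  3.3] grasp [ 0.5857 -0.0964  0.1002] toolx rel unit-flip -95.29 F [-3.7  1.1  7.1] T [0.81 0.42 1.53] t 21.62 gr 0.152 69.6 q7 -0.23
```

```bash
python3 -m pendant '[[0.045,0,0,0,0],[0.045,0,0,0,0],[0.045,0,0,0,0],[0.045,0,0,0,0],[0.045,0,0,0,0],[0.045,0,0,-0.005,0],[0.045,0,0,-0.015,0],[0.045,0,0,-0.025,0],[0.045,0,0,-0.03,0],[0.045,0,0,-0.03,0],[0.045,0,0,-0.03,0],[0.045,0,0,0,0]]' | head -4
python3 -c "
from h import *
go(.43,0,.40,-8.1)
gog(.43,0,.25)"
```

```text
t: 22.62
eef_pos: [0.598, -0.0934, 0.3964]
tool_rot: [-0.003, 0.786, 0.618, -0.014]
contact_force: [1.7, -0.9, 0.2]
turn -95.6 then shift mm [179.5  68.8  -3.6] tilt z [-0.025 -0.012 -1.   ] pos [ 0.598  -0.0934  0.3964] F [ 1.7 -0.9  0.2] t 22.62 grip 0.527 0.0
shift tool mm [  53.6 -182.3   -5.7] grasp [ 0.5942 -0.0953  0.2415] toolx rel unit-flip -95.6 F [ 1.7 -0.9  0.2] T [ 0.03 -0.19 -0.  ] t 22.62 gr 0.527 0.0 q7 -0.22
```

Back off toward the robot (tool −y) and inspect.

```bash
python3 -m pendant '[[0.045,0,-0.02,0,0],[0.045,0,-0.03,0,0],[0.045,0,-0.03,0,0],[0.045,0,-0.03,0,0],[0.045,0,-0.02,0,0],[0.045,0,0,0,0],[0.045,0,0,0,0]]' | head -4
python3 - <<'E'
from h import *
a=np.radians(UY)
im,d=bot.read_camera("side"); C=cloud("side",d)
u,v=proj("side",[*uw(.005,-.045),.104])[0].astype(int); b=C[v-30:v+30,u-30:u+30].reshape(-1,3); w=b[:,:2]-uw(.005,-.045); ux=w@[np.cos(a),np.sin(a)]; uy=w@[-np.sin(a),np.cos(a)]
k=(b[:,2]>.094)&(b[:,2]<.112)&(np.hypot(ux,uy)<.035); r=cv2.minAreaRect((np.c_[ux,uy][k]*1000).astype(np.float32)); print("knob bar",r)
P=C[90:310,180:420].reshape(-1,3); w=P[:,:2]-U; ux=w@[np.cos(a),np.sin(a)]; uy=w@[-np.sin(a),np.cos(a)]
k=(P[:,2]>.086)&(P[:,2]<.094)&(abs(uy-.05)<.025)&(ux>-.05)&(ux<.1); print("bar top z",np.median(P[k,2]),"ux",np.percentile(ux[k],[2,98]))
cv2.imwrite("pics/s8.png",cv2.resize(im[90:400,180:480],None,fx=2.6,fy=1.9,interpolation=cv2.INTER_CUBIC))
E
```

```text
t: 23.2
eef_pos: [0.4694, -0.0624, 0.3941]
tool_rot: [-0.006, 0.786, 0.618, -0.017]
contact_force: [0.4, 0.1, -0.4]
knob bar ((-0.9700493812561035, -2.2665653228759766), (41.15301513671875, 14.15353012084961), 89.1513442993164)
bar top z 0.08993282022655037 ux [-0.0105791   0.08964104]
```

View pics/s8.png

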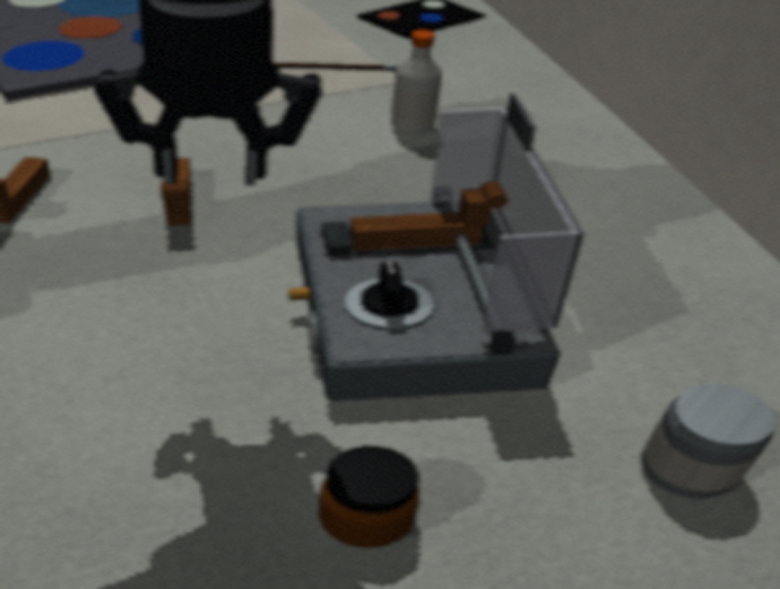

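The picture shows the prop's foot flat in its cradle, with its top at the expected 90 mm. The cover stands on the nose, the knob bar lies across at about 91°, and the bystanders have not moved.

```bash
python3 -c "
from station import bot
print(bot.hand_in())"
```

```text
the job is handed in; nothing more can be done
None
```

The job is handed in: the cover is propped open with the prop's foot fully down in the cradle, the knob is turned clockwise to its end stop, and the jar, bottle and tin are where they stood. The hand-in gave no verdict.

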